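# Close the air-filter housing

### The job

Close the open round air-filter housing with the large cover: pick the cover up by its wing nut, lower it (do not drop it) over the centre stud until it sits flat on the rim, then turn the wing nut clockwise until it is snug against its stop, and let go. Leave the small cover where it lies.

Things in the scene. Friction and masses are not known exactly. Their poses are not given: they have to be found in the camera images.
- cover: Large flat round bare-steel cover, 156 mm across, 5 mm thick, 0.4 kg, may be set at any yaw. Origin: centre of underside, z up. In its middle a captive wing nut: dark hub 36 mm across, its top 21 mm above the underside, hollow below (28 mm hole for the stud). On it the brass wing bar: 10 mm thick, 55 long, 21 to 52 mm above the underside, along cover x at nut angle 0. Grasp across the 10 mm.
- wing_nut (a joint): Clockwise turn (rad, from above) of the large cover's wing nut relative to the cover. Starts slack at 0 to 0.2; firm stop = snug at 1.4 (80 degrees), so one grasp is enough. Bar yaw = cover yaw minus this angle. Stiff (0.06 N m), stays put, does not rise or sink. On the rim the cover's weight keeps it from turning along until the stop; past that it just slips round.
- housing: Open round grey filter housing, 150 mm across, fixed, paper filter ring inside. Origin: centre of its underside on the bench, z up. Flat rim (9 mm wide) 65 mm above the bench: the seated cover's underside rests on it. Steel centre stud 16 mm across, tapering near the rim's level to 6 mm at the tip, 79 mm above the bench.
- small_cover: Bystander: small cover of the same make, 104 mm across, with a like wing nut. Too small for the housing; leave it alone. Origin: centre of the underside.
Mind the look-alikes: they are no part of the job. What is shaped like the cover but purple or red is not meant.

How it is judged:
On the way, in this order (a step that is already met when the one before it is completed fails the run):
1. the large cover sits flat on the housing's rim, over the stud, with the nut still slack (horizontal distance between cover and housing below 0.012 m and z of cover in the frame of housing between 0.06 and 0.069 m and angle between cover's own z axis and vertical below 0.07 rad), for 0.2 s.
2. the wing nut is turned clockwise to snug (value of joint wing_nut above 1.1 rad), for 0.1 s.
At the end, for the whole second after the job is handed in: The large cover rests flat (within 4 degrees) on the housing's rim, within 12 mm of centred and 4 mm of fully down, its wing nut turned to at least 1.1 of its 1.4 rad, at rest and released; the small cover is within 30 mm of where it lay (all of step 1 and value of joint wing_nut above 1.1 rad and linear speed of cover below 0.02 m/s and angular speed of cover below 0.1 rad/s and distance of small_cover from where it was at the start of the episode below 0.03 m); the robot touches nothing.
It fails at once if the large cover is dropped or slammed onto the housing (faster than 0.75 m/s, a fall of about 3 cm) (horizontal distance between cover and housing below 0.05 m and linear speed of cover above 0.75 m/s and z of cover in the frame of housing below 0.12 m).
It fails at once if the small cover is moved by more than 30 mm (distance of small_cover from where it was at the start of the episode above 0.03 m).
It also fails if it takes over 42 s, if anything falls off the work surface, if the arm or the gripper's body presses on something with over 40 N, if the wrist force passes 120 N, or if a joint passes its speed limit or range.

### The arm

A 7-joint arm with a two-finger parallel gripper is mounted at the origin on the work surface. World frame = base frame: x ahead of the robot, y to its left, z up, the work surface at z = 0. Lengths are in m, angles in rad, forces in N, time in s.
With the tool pointing down it reaches from about 0.4 to 0.85 m from the base axis. Payload 10.4 kg.
Tool frame: the origin (TCP) lies at the very end of the fingers, on their centre line; the grasp point (between the pads) lies 19 mm behind it; x points along the fingers, z is the direction in which the jaws open and shut, and the axes are right-handed (so a half turn about x gives the same grasp; the last joint's range is limited). The gripper opens to 85 mm and grips with 20 to 120 N. Pads are 22 mm wide; open, the fingers measure 114 mm over their backs; the gripper's body (76 mm by 85 mm) begins 54 mm behind the grasp point. The pads swing forward as they close: fully open they stand 13 mm farther back than shut.
Start: joints at [-1.183, 0.332, -0.065, 1.46, 0.022, 1.35, -0.088], TCP at [0.25, 0.573, 0.192] pointing down, gripper open.
Joint ranges: [-2.6, 2.6], [-0.5, 2.12], [-1.47, 1.34], [0.16, 2.42], [-1.27, 4.41], [0.06, 2.06], [-2.6, 2.6]. Speed limits (rad/s): [2.22, 2.22, 2.79, 2.79, 3.14, 3.14, 3.14].

### API

Orientations are given as a unit quaternion [x, y, z, w].
In Python, from workcell import readout, camera, manip gives the robot as it stands.
- The arm moves only by the shell command python3 -m inch 'ROWS' [FORCE]. ROWS is JSON, a list of rows, each a list of 3 entries, a list of its own where there are three numbers: the turn, a rotation vector about the tool's x, y, z in degrees, then the shift along the tool's x, y, z in mm, then the closure, from 0 (fully open) to 1 (shut). In form: [[[wx, wy, wz], [dx, dy, dz], hand], ...]. A call has 1 to 10 rows; each row is the pose to reach, as a shift and turn from the pose measured when the call began, along the tool's axes at that moment; what a row does not reach only later rows make up. A row lasts 1/8 s, in which the tool goes at most 62.5 mm and 10.7 degrees, less where a joint would pass 70% of its speed; a pose out of reach is approached as far as the arm can. A call with a gripper value outside its range is refused whole. The fingers move at their own pace and stop on an object; FORCE is the grip in N (left out, the last holds). Time passes only in rows, so rows that repeat a pose let the fingers close. It gives the time, the measured TCP pose, the force and the opening at its end, in the units of the state.
- readout.get_obs(): the state, without advancing time (a new reading comes with each control period).
- camera(name): name is "side" or "top" or "wrist"; returns a dict with "pixels" (480x640x3 uint8, red, green, blue), "range_z" (480x640 float32, m along the optical axis (not along the pixel's ray), 0 where there is no reading), "intrinsics" (3x3 intrinsics, pixels), "extrinsics" (4x4, takes a point from world to camera coordinates); the wrist camera has in their place "T_tool_cam" (4x4, takes a point from camera to tool coordinates, whose origin is the TCP and whose axes are the tool frame's). Camera axes: x right, y down, z forward; pixel columns grow to the right and rows downward; lengths in m; the calibration is good to about 2 mm. A picture is of the moment at which its call begins: read the wrist's pose just before it.
- manip.hand_in(): hands the job in, once; it reports no verdict.
The state is a dict: "clock": time; "joint_pos": joint angles; "joint_velocities": joint speeds; "tau": joint torques, N m; "position": TCP position; "ee_rot": TCP orientation; "ft_force": force on the tool from outside, world axes, zero at the start; "torque": the same for the moment, N m; "grip_width": opening from 0.0 (shut) to 1.0 (fully open).
Only numpy, scipy, OpenCV 4.12 (cv2) and the standard library are available. Lean on these libraries where they do the work, as an engineer would, in place of code of your own. Each camera call takes 0.05 s, during which the arm holds its last target.

## Working session

There is one attempt and no reset: what is moved stays moved. The work goes in short steps, Python scripts to look and compute and a shell command to move; the robot and the scene stay as the last step left them, time stands still between calls to the robot, and variables do not carry over. Pictures are saved under pics/ and viewed, and the job is handed in when it is done.

```bash
ls; mkdir -p pics; python3 - <<'E'
from workcell import readout, camera, manip
import cv2,numpy as np
o=readout.get_obs(); print(o)
for n in ("top","side","wrist"):
    c=camera(n); cv2.imwrite(f"pics/{n}0.png",c["pixels"][:,:,::-1]); np.savez(f"{n}0.npz",**c)
E
```

```text
pics
{'clock': 0.0, 'joint_pos': array([-1.182564  ,  0.33290065, -0.06468942,  1.46091707,  0.02160071,
        1.34990678, -0.08854378]), 'joint_velocities': array([ 2.60682875e-03,  1.10437892e-03,  9.06242197e-04,  3.26556563e-04,
        6.22329023e-04, -5.63550159e-04, -5.23536093e-05]), 'tau': array([-2.65877734e-04, -6.25419903e+01,  4.89259965e-02, -3.91613495e+01,
        1.60443439e-02,  9.69588174e-03,  5.84048462e-05]), 'position': array([0.24945128, 0.57259754, 0.19070956]), 'ee_rot': array([-0.38778948,  0.59189245,  0.38719231,  0.59107086]), 'ft_force': array([-0.59306258,  0.06177131, -0.6591105 ]), 'torque': array([-0.02299199,  0.00789182,  0.00722303]), 'grip_width': 0.9973629828176002}
```

View pics/top0.png

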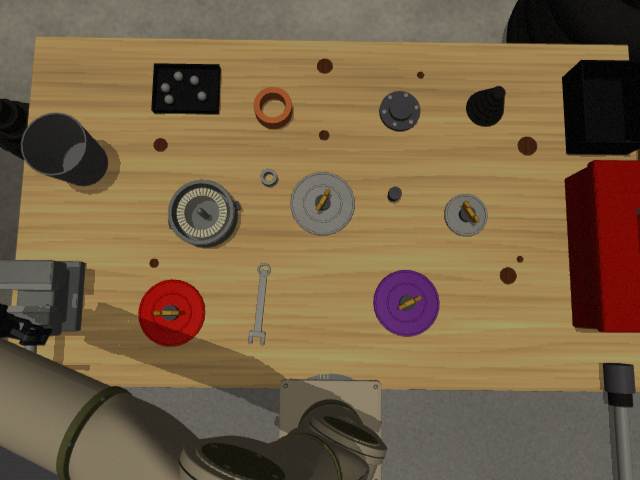

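View pics/side0.png

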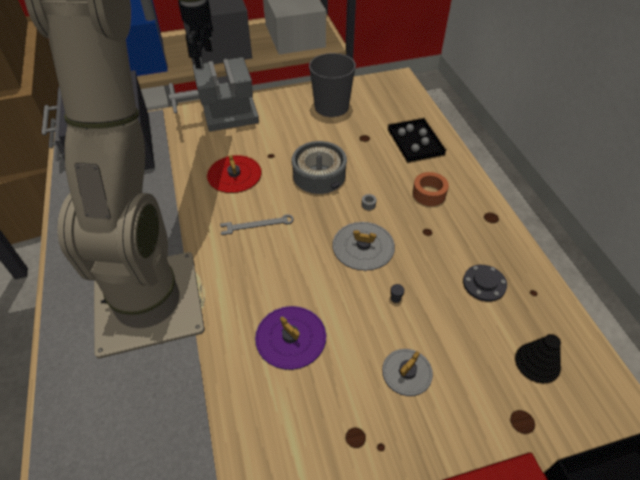

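View pics/wrist0.png

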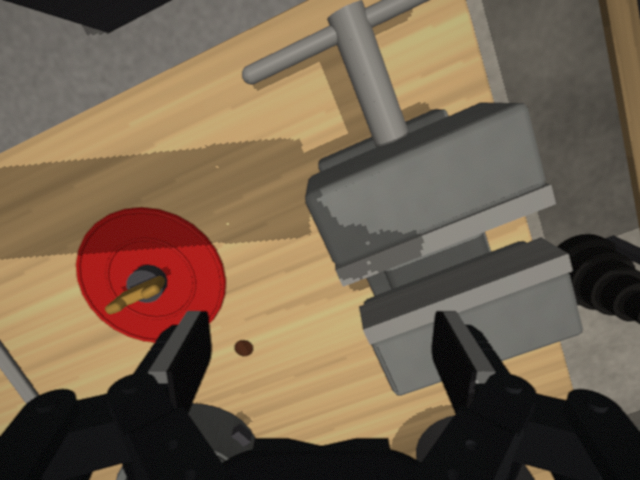

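The top view shows the large steel cover at about (323,204), the open housing at (203,213) and the small cover at (466,215). The red (172,313) and purple (407,303) covers are decoys. Next I measure from depth.

```bash
cat > h.py <<'E'
import numpy as np,cv2
from scipy.spatial.transform import Rotation as R
def cloud(c,T=None):
    K=c["intrinsics"];Z=c["range_z"].astype(float)
    v,u=np.mgrid[:480,:640]
    P=np.stack([(u-K[0,2])/K[0,0]*Z,(v-K[1,2])/K[1,1]*Z,Z],-1)
    M=np.linalg.inv(c["extrinsics"]) if T is None else T
    W=P@M[:3,:3].T+M[:3,3]; W[Z==0]=np.nan
    return W
def toolT(o):
    T=np.eye(4);T[:3,:3]=R.from_quat(o["ee_rot"]).as_matrix();T[:3,3]=o["position"];return T
E
python3 - <<'E'
from h import *
c=np.load("top0.npz");W=cloud(c);px=c["pixels"].astype(int)
print(c["intrinsics"],np.linalg.inv(c["extrinsics"])[:3].round(3))
def reg(n,u0,u1,v0,v1):
    w=W[v0:v1,u0:u1].reshape(-1,3);p=px[v0:v1,u0:u1].reshape(-1,3);return w,p
for n,b in dict(cover=(285,362,165,242),small=(438,494,188,242),housing=(160,245,172,255)).items():
    w,p=reg(n,*b); z=w[:,2]
    print(n,"zhist",[(round(a*.005,3),int(((z>=a*.005)&(z<a*.005+.005)).sum())) for a in range(-2,20)])
    brass=(p[:,0]-p[:,2]>50)&(z>0.02)
    if brass.sum()>5:
        q=w[brass];m=np.median(q,0);print(" brass",len(q),m.round(4),q.min(0).round(3),q.max(0).round(3))
        d=cv2.fitLine(q[:,:2].astype(np.float32),cv2.DIST_L2,0,.01,.01).ravel();print(d,np.degrees(np.arctan2(d[1],d[0])))
for n,b in dict(cover=(285,362,165,242),small=(438,494,188,242)).items():
    w,p=reg(n,*b); s=(p.max(1)-p.min(1)<22)&(w[:,2]>-.005)&(w[:,2]<.03); q=w[s]
    (cx,cy),r=cv2.minEnclosingCircle(q[:,:2].astype(np.float32));print(n,cx,cy,r,np.median(q[:,2]))
w,p=reg('h',160,245,172,255); s=(w[:,2]>.061)&(w[:,2]<.07);q=w[s]
(cx,cy),r=cv2.minEnclosingCircle(q[:,:2].astype(np.float32));print('rim',cx,cy,r,np.median(q[:,2]),len(q))
t=w[(w[:,2]>.071)];print(t.mean(0) if len(t) else None,len(t))
I=cv2.resize(c["pixels"][165:260,150:370,::-1],None,fx=3.6,fy=3.6,interpolation=cv2.INTER_CUBIC);cv2.imwrite("pics/crop0.png",I)
E
```

```text
[[500.63718398   0.         315.41947455]
 [  0.         500.63718398 242.31878276]
 [  0.           0.           1.        ]] [[ 0.012 -0.991  0.131  0.277]
 [-1.    -0.013 -0.006  0.045]
 [ 0.008 -0.131 -0.991  1.184]]
cover zhist [(-0.01, 104), (-0.005, 1760), (0.0, 2577), (0.005, 1201), (0.01, 45), (0.015, 45), (0.02, 60), (0.025, 3), (0.03, 3), (0.035, 20), (0.04, 29), (0.045, 35), (0.05, 27), (0.055, 0), (0.06, 0), (0.065, 0), (0.07, 0), (0.075, 0), (0.08, 0), (0.085, 0), (0.09, 0), (0.095, 0)]
 brass 93 [0.5288 0.0211 0.0473] [0.505 0.007 0.036] [0.553 0.037 0.054]
[ 0.8766673  -0.48109704  0.52859354  0.02220959] -28.757076
small zhist [(-0.01, 49), (-0.005, 1024), (0.0, 1181), (0.005, 473), (0.01, 28), (0.015, 41), (0.02, 47), (0.025, 22), (0.03, 18), (0.035, 23), (0.04, 41), (0.045, 43), (0.05, 23), (0.055, 1), (0.06, 0), (0.065, 0), (0.07, 0), (0.075, 0), (0.08, 0), (0.085, 0), (0.09, 0), (0.095, 0)]
 brass 109 [ 0.5039 -0.3216  0.0455] [ 0.482 -0.34   0.028] [ 0.529 -0.306  0.055]
[ 0.84275395  0.538299    0.5044319  -0.32173574] 32.567913
housing zhist [(-0.01, 115), (-0.005, 2011), (0.0, 1607), (0.005, 333), (0.01, 68), (0.015, 64), (0.02, 95), (0.025, 133), (0.03, 139), (0.035, 137), (0.04, 116), (0.045, 140), (0.05, 662), (0.055, 574), (0.06, 540), (0.065, 263), (0.07, 16), (0.075, 8), (0.08, 2), (0.085, 0), (0.09, 0), (0.095, 0)]
 brass 64 [0.4795 0.3008 0.0561] [0.442 0.248 0.053] [0.548 0.356 0.062]
[ 0.980809   -0.1949713   0.48761156  0.30222782] -11.243047
cover 0.5284794569015503 0.02218557521700859 0.07686326652765274 0.0046422328210191655
small 0.505032479763031 -0.32222577929496765 0.05219222605228424 0.004725960406018359
rim 0.49267348647117615 0.29938074946403503 0.07560068368911743 0.0641961344049371 744
[0.49206058 0.29829104 0.07527968] 22
```

View pics/crop0.png

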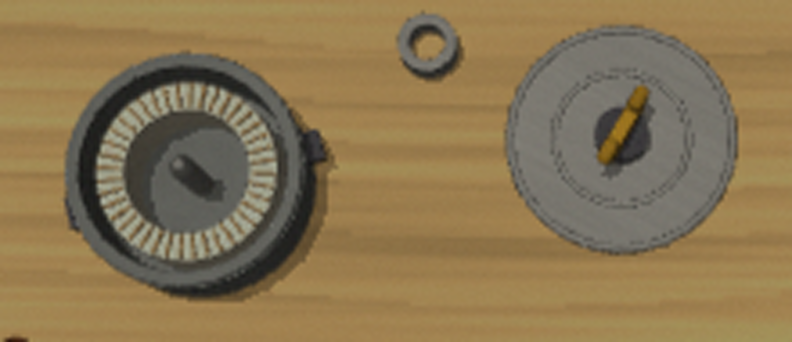

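```bash
cat >> h.py <<'E'
def plan(pos,jaw,o):
    """target TCP, tool straight down, jaw axis yaw in deg (world) -> turn deg, shift mm in current tool axes"""
    a=np.radians(jaw); x=np.array([0,0,-1.]); z=np.array([np.cos(a),np.sin(a),0]); y=np.cross(z,x)
    Rt=np.stack([x,y,z],1); Rc=R.from_quat(o["ee_rot"]).as_matrix()
    print("turn",np.degrees(R.from_matrix(Rc.T@Rt).as_rotvec()).round(1),"shift",(Rc.T@(np.array(pos)-o["position"])*1000).round(1))
def jawyaw(o):
    z=R.from_quat(o["ee_rot"]).as_matrix()[:,2]; return np.degrees(np.arctan2(z[1],z[0]))
E
python3 - <<'E'
from h import *
from workcell import readout
o=readout.get_obs(); print(R.from_quat(o["ee_rot"]).as_matrix().round(3), jawyaw(o))
for j in (61.2,-118.8): plan((.5285,.0222,.15),j,o)
E
```

```text
[[-0.    -0.917  0.399]
 [-0.001  0.399  0.917]
 [-1.    -0.    -0.001]] 66.46726806231291
turn [ 5.3 -0.1  0. ] shift [  41.3 -475.7 -393.3]
turn [-1.747e+02 -0.000e+00 -1.000e-01] shift [  41.3 -475.7 -393.3]
```

```bash
python3 -m inch '[[[0,0,0],[0,-55,-45],0],[[0,0,0],[0,-105,-87],0],[[1,0,0],[0,-155,-128],0],[[2,0,0],[0,-205,-170],0],[[3,0,0],[0,-255,-211],0],[[4,0,0],[5,-305,-252],0],[[5,0,0],[15,-355,-293],0],[[5.3,0,0],[25,-400,-331],0],[[5.3,0,0],[35,-445,-368],0],[[5.3,0,0],[41,-475.7,-393.3],0]]' 60
python3 - <<'E'
from h import *
from workcell import readout,camera
o=readout.get_obs(); print(o["position"],jawyaw(o),o["joint_pos"].round(2),o["clock"])
plan((.5285,.0222,.15),61.2,o)
c=camera("wrist"); cv2.imwrite("pics/w1.png",c["pixels"][:,:,::-1]); np.savez("w1.npz",pos=o["position"],ee_rot=o["ee_rot"],**c)
E
```

```text
clock: 1.4
position: [0.529, 0.0201, 0.1501]
ee_rot: [-0.36, 0.609, 0.359, 0.609]
ft_force: [0.6, 0.1, -0.4]
grip_width: 0.999
[0.52903747 0.02005696 0.15008479] 61.14725688669913 [-0.51  0.15  0.43  1.79 -0.06  1.22  1.  ] 1.4
turn [-0.1 -0.   0. ] shift [0.1 1.5 1.6]
```

View pics/w1.png

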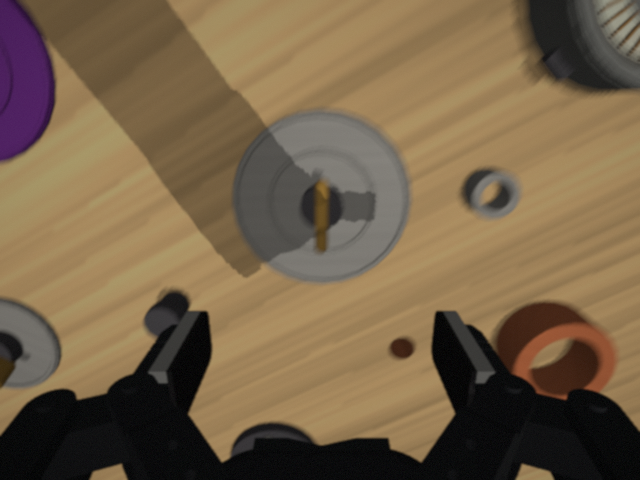

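The wrist view shows the bar upright in the picture at about (321,182)-(321,250), so it is lined up with the jaws. I refine with wrist depth.

```bash
python3 - <<'E'
from h import *
d=np.load("w1.npz"); o=dict(position=d["pos"],ee_rot=d["ee_rot"])
W=cloud(d,toolT(o)@d["T_tool_cam"]);px=d["pixels"].astype(int)
w=W[100:295,225:420].reshape(-1,3);p=px[100:295,225:420].reshape(-1,3)
b=(p[:,0]-p[:,2]>50)&(w[:,2]>.03);q=w[b]
print(len(q),np.percentile(q,[2,50,98],axis=0).round(4))
(c,s,a)=cv2.minAreaRect(q[:,:2].astype(np.float32));print(c,s,a)
l=cv2.fitLine(q[:,:2].astype(np.float32),cv2.DIST_HUBER,0,.01,.01).ravel();print(l,np.degrees(np.arctan2(l[1],l[0])))
s=(p.max(1)-p.min(1)<22)&(w[:,2]>.001)&(w[:,2]<.012);q=w[s];print(cv2.minEnclosingCircle(q[:,:2].astype(np.float32)),np.median(q[:,2]))
E
```

```text
547 [[0.5069 0.0073 0.0419]
 [0.5281 0.0212 0.0492]
 [0.5512 0.0336 0.0532]]
(0.5299990177154541, 0.020473141223192215) (0.006742455996572971, 0.05370498448610306) 60.78737258911133
[ 0.86536044 -0.50114995  0.52802277  0.02105866] -30.076109
((0.5301681160926819, 0.018182877451181412), 0.0765373483300209) 0.005269883708263812
```

```bash
python3 -m inch '[[[-0.5,0,0],[35,0.4,0.8],0],[[-0.5,0,0],[75,0.4,0.8],0],[[-0.5,0,0],[105,0.4,0.8],0],[[-0.5,0,0],[121,0.4,0.8],0],[[-0.5,0,0],[121,0.4,0.8],0.5],[[-0.5,0,0],[121,0.4,0.8],1],[[-0.5,0,0],[121,0.4,0.8],1],[[-0.5,0,0],[121,0.4,0.8],1],[[-0.5,0,0],[121,0.4,0.8],1]]' 70
python3 - <<'E'
from h import *
from workcell import readout,camera
c=camera("wrist"); cv2.imwrite("pics/w2.png",c["pixels"][:,:,::-1])
E
```

```text
clock: 2.58
position: [0.5309, 0.0122, 0.0284]
ee_rot: [-0.362, 0.609, 0.359, 0.608]
ft_force: [-0.1, -0.1, -0.3]
grip_width: -0.002
```

View pics/w2.png

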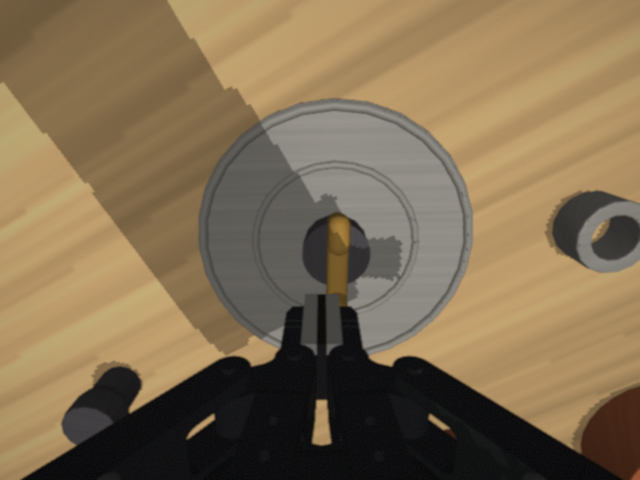

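The fingers closed beside the bar (bar at about x=338, fingers at about 320), because the TCP ended 8 mm off in y. I check the state before mending it.

```bash
python3 - <<'E'
from h import *
from workcell import readout,camera
o=readout.get_obs(); print(o["clock"],o["position"],jawyaw(o),o["joint_pos"].round(3),o["joint_velocities"].round(4),o["ft_force"].round(1));print(R.from_quat(o["ee_rot"]).as_matrix().round(3))
T=toolT(o)
d=camera("wrist");o2=readout.get_obs(); print(o2["clock"],o2["position"])
for nm,W,px,(v0,v1,u0,u1) in (("wrist",cloud(d,T@d["T_tool_cam"]),d["pixels"].astype(int),(90,360,195,480)),("top",None,None,(165,242,285,362))):
    if W is None:
        d=camera("top");W=cloud(d);px=d["pixels"].astype(int);cv2.imwrite("pics/t2.png",cv2.resize(d["pixels"][120:300,220:440,::-1],None,fx=3.5,fy=3.3))
    w=W[v0:v1,u0:u1].reshape(-1,3);p=px[v0:v1,u0:u1].reshape(-1,3)
    b=(p[:,0]-p[:,2]>50)&(w[:,2]>.03)&(w[:,2]<.06);q=w[b]
    if len(q)>5:
        print(nm,len(q),np.percentile(q,[2,50,98],axis=0).round(4),cv2.minAreaRect(q[:,:2].astype(np.float32)))
    s=(p.max(1)-p.min(1)<22)&(w[:,2]>.001)&(w[:,2]<.012);q=w[s];print(cv2.minEnclosingCircle(q[:,:2].astype(np.float32)),np.median(q[:,2]))
E
```

```text
2.625 [0.53079298 0.01221741 0.02835642] 61.22206827247459 [-0.474  0.295  0.415  1.91  -0.137  0.965  1.072] [-0.0005  0.002   0.0013  0.0015 -0.0015  0.0011 -0.002 ] [-0.2  0.3 -0.2]
[[ 0.    -0.876  0.481]
 [-0.005  0.481  0.876]
 [-1.    -0.003 -0.004]]
2.675 [0.5307295  0.01218947 0.02826558]
wrist 1583 [[0.5044 0.0149 0.0419]
 [0.5215 0.0266 0.0461]
 [0.5412 0.0373 0.0531]] ((0.5227037668228149, 0.02556753158569336), (0.009106660261750221, 0.042099691927433014), 60.91678237915039)
((0.5287662744522095, 0.02187739498913288), 0.07671546190977097) 0.005304452369773657
((0.5280734300613403, 0.0754086822271347), 0.05420574173331261) 0.004896352486017608
```

View pics/t2.png

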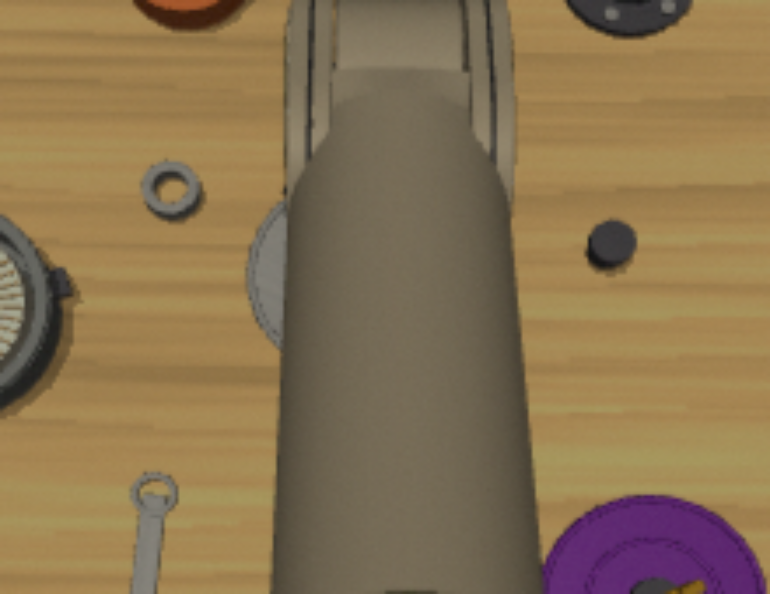

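```bash
python3 -m inch '[[[0,0,0],[-15,0,0],1],[[0,0,0],[-50,0,0],1],[[0,0,0],[-50,0,0],0.5],[[0,0,0],[-50,0,0],0],[[0,0,0],[-50,0,0],0],[[0,0,0],[-50,0,0],0],[[0,0,0],[-50,0,0],0]]' 70
python3 - <<'E'
from h import *
from workcell import readout,camera
o=readout.get_obs(); print(o["clock"],o["position"],jawyaw(o),o["joint_velocities"].round(4),o["ft_force"].round(1))
T=toolT(o)
d=camera("wrist");cv2.imwrite("pics/w3.png",d["pixels"][:,:,::-1])
W=cloud(d,T@d["T_tool_cam"]);px=d["pixels"].astype(int);v0,v1,u0,u1=(60,400,150,520)
w=W[v0:v1,u0:u1].reshape(-1,3);p=px[v0:v1,u0:u1].reshape(-1,3)
b=(p[:,0]-p[:,2]>50)&(w[:,2]>.03)&(w[:,2]<.06)&(np.hypot(w[:,0]-.529,w[:,1]-.022)<.04);q=w[b]
print(len(q),np.percentile(q,[2,50,98],axis=0).round(4),cv2.minAreaRect(q[:,:2].astype(np.float32)))
s=(p.max(1)-p.min(1)<22)&(w[:,2]>.001)&(w[:,2]<.012);q=w[s];print(cv2.minEnclosingCircle(q[:,:2].astype(np.float32)),np.median(q[:,2]))
plan((.5288,.0219,.028),60.5,o)
E
```

```text
clock: 3.6
position: [0.5305, 0.0124, 0.0779]
ee_rot: [-0.362, 0.61, 0.359, 0.608]
ft_force: [-0.5, 0.3, -0.5]
grip_width: 0.999
3.6 [0.53049093 0.01244118 0.07788913] 61.22447892133138 [ 0.0001 -0.0027  0.0008 -0.0007 -0.0012 -0.0023  0.001 ] [-0.5  0.3 -0.5]
1282 [[0.505  0.0084 0.0419]
 [0.5272 0.0229 0.0496]
 [0.5518 0.0367 0.0531]] ((0.5289990305900574, 0.02219228819012642), (0.00936193484812975, 0.05611246079206467), 59.93491744995117)
((0.5556368231773376, -1.169741153717041e-06), 0.1420770287513733) 0.0053087058634804785
turn [ 0.7 -0.3  0.1] shift [49.8  6.1  7.7]
```

View pics/w3.png

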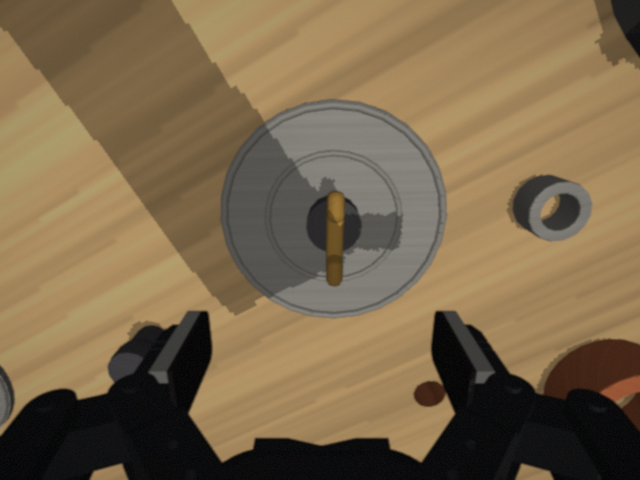

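The cover is undisturbed: bar centre (0.529,0.022), yaw -30°. I correct sideways, let it settle, then go down.

```bash
python3 -m inch '[[[1,-0.3,0.1],[0,6.2,7.9],0],[[1,-0.3,0.1],[0,6.2,7.9],0],[[1,-0.3,0.1],[25,6.2,7.9],0],[[1,-0.3,0.1],[45,6.2,7.9],0],[[1,-0.3,0.1],[50,6.2,7.9],0],[[1,-0.3,0.1],[50,6.2,7.9],0],[[1,-0.3,0.1],[50,6.2,7.9],0]]'
python3 - <<'E'
from h import *
from workcell import readout,camera
o=readout.get_obs(); print(o["position"],jawyaw(o)); plan((.529,.022,.028),60,o)
E
```

```text
clock: 4.53
position: [0.5295, 0.0221, 0.0288]
ee_rot: [-0.355, 0.611, 0.355, 0.612]
ft_force: [0.6, -0.1, 0.2]
grip_width: 0.998
[0.52950593 0.0221313  0.02876788] 60.21910950641692
turn [0.2 0.1 0.1] shift [ 0.8  0.4 -0.4]
```

```bash
python3 -m inch '[[[0,0,0],[0.5,0.4,-0.4],0.6],[[0,0,0],[0.5,0.4,-0.4],1],[[0,0,0],[0.5,0.4,-0.4],1],[[0,0,0],[0.5,0.4,-0.4],1],[[0,0,0],[0.5,0.4,-0.4],1],[[0,0,0],[0.5,0.4,-0.4],1]]' 70
python3 - <<'E'
from h import *
from workcell import readout,camera
c=camera("wrist"); cv2.imwrite("pics/w4.png",c["pixels"][:,:,::-1])
o=readout.get_obs(); print(o["position"],jawyaw(o))
E
```

```text
clock: 5.28
position: [0.5289, 0.022, 0.0282]
ee_rot: [-0.355, 0.611, 0.355, 0.612]
ft_force: [-0.2, 0.8, 0.9]
grip_width: 0.002
[0.52896953 0.02196546 0.02824139] 60.218959819944736
```

View pics/w4.png

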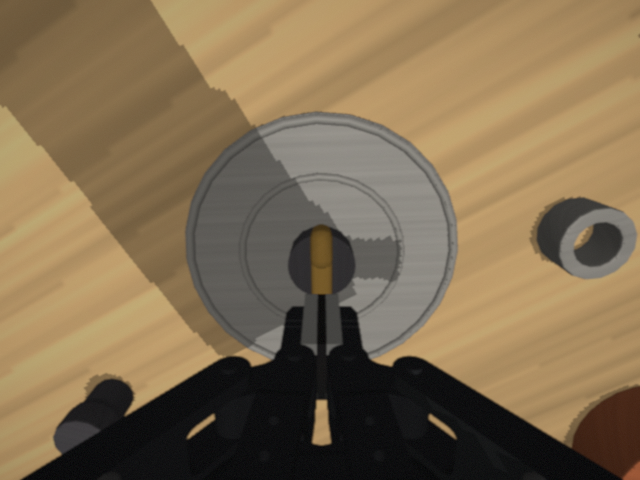

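The opening reads shut although the tool is centred over the bar. I check in depth where the fingertips really are.

```bash
python3 - <<'E'
from h import *
from workcell import readout,camera
o=readout.get_obs(); d=camera("wrist")
print(d["T_tool_cam"].round(3))
Wt=cloud(d,d["T_tool_cam"])*1000
for v in range(240,400,10):
    print(v,[tuple(Wt[v,u].round(0).astype(int)) if np.isfinite(Wt[v,u]).all() else None for u in (300,308,314,321,328,334,345)])
cv2.imwrite("pics/w5.png",cv2.resize(d["pixels"][200:380,220:430,::-1],None,fx=3.5,fy=3.3,interpolation=cv2.INTER_CUBIC))
d=camera("side");cv2.imwrite("pics/s5.png",cv2.resize(d["pixels"][150:330,270:480,::-1],None,fx=3.5,fy=3.3,interpolation=cv2.INTER_CUBIC))
E
```

```text
[[-0.    -0.326  0.946 -0.183]
 [ 0.    -0.946 -0.326  0.083]
 [ 1.     0.     0.     0.   ]
 [ 0.     0.     0.     1.   ]]
240 [(np.int64(10), np.int64(13), np.int64(-11)), (np.int64(8), np.int64(13), np.int64(-7)), (np.int64(-22), np.int64(25), np.int64(-3)), (np.int64(-23), np.int64(25), np.int64(0)), None, (np.int64(6), np.int64(14), np.int64(7)), (np.int64(15), np.int64(11), np.int64(13))]
250 [(np.int64(7), np.int64(8), np.int64(-11)), (np.int64(7), np.int64(8), np.int64(-7)), (np.int64(-22), np.int64(20), np.int64(-3)), (np.int64(-24), np.int64(21), np.int64(0)), (np.int64(-23), np.int64(20), np.int64(3)), (np.int64(8), np.int64(8), np.int64(7)), (np.int64(7), np.int64(8), np.int64(13))]
260 [(np.int64(9), np.int64(2), np.int64(-11)), (np.int64(6), np.int64(3), np.int64(-7)), (np.int64(-24), np.int64(16), np.int64(-3)), (np.int64(-25), np.int64(16), np.int64(0)), (np.int64(-23), np.int64(15), np.int64(3)), (np.int64(7), np.int64(2), np.int64(7)), (np.int64(7), np.int64(3), np.int64(13))]
270 [(np.int64(7), np.int64(-3), np.int64(-11)), (np.int64(7), np.int64(-3), np.int64(-7)
[... 3278 characters left out ...]
int64(10), np.int64(4)), (np.int64(-91), np.int64(11), np.int64(7))]
380 [(np.int64(-96), np.int64(11), np.int64(-6)), (np.int64(-95), np.int64(11), np.int64(-4)), (np.int64(-86), np.int64(3), np.int64(-2)), (np.int64(-78), np.int64(-4), np.int64(0)), (np.int64(-86), np.int64(3), np.int64(2)), (np.int64(-95), np.int64(10), np.int64(4)), (np.int64(-95), np.int64(10), np.int64(7))]
390 [(np.int64(-99), np.int64(11), np.int64(-5)), (np.int64(-100), np.int64(11), np.int64(-3)), (np.int64(-86), np.int64(-1), np.int64(-2)), (np.int64(-77), np.int64(-9), np.int64(0)), (np.int64(-86), np.int64(-1), np.int64(2)), (np.int64(-99), np.int64(10), np.int64(3)), (np.int64(-100), np.int64(11), np.int64(6))]
```

View pics/w5.png

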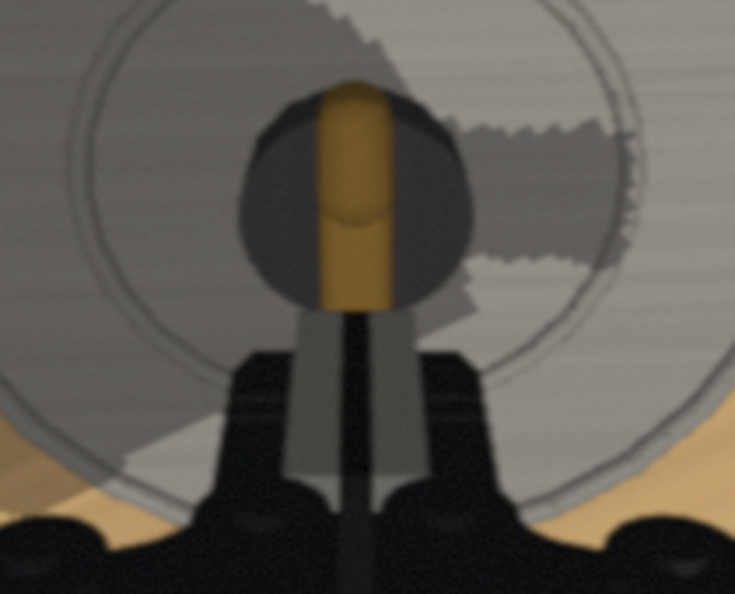

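View pics/s5.png

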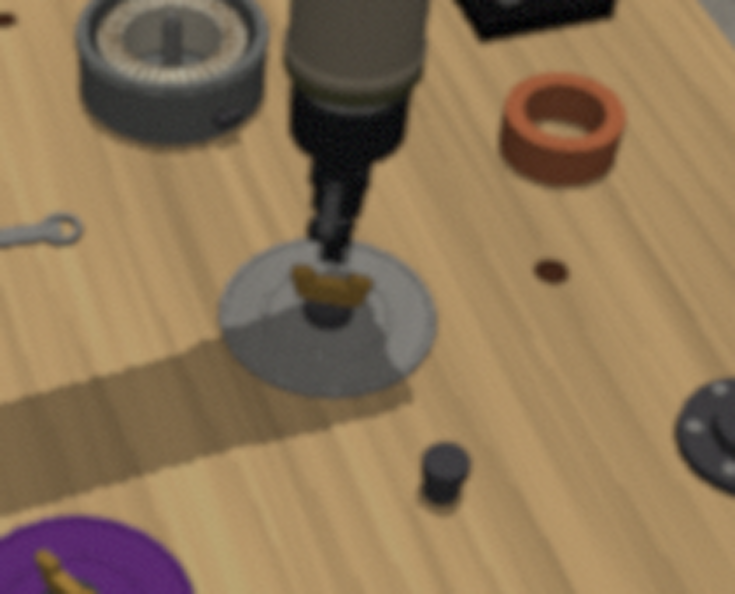

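Depth puts the closed fingertips at tool x of about -45 mm, not 0, and the side view agrees: the fingers hang above the bar. So the real tips sit about 45 mm behind the reported TCP. I open and go 40 mm lower, watching the force.

```bash
python3 -m inch '[[[0,0,0],[0,0,0],0],[[0,0,0],[0,0,0],0],[[0,0,0],[0,0,0],0],[[0,0,0],[0,0,0],0],[[0,0,0],[12,0,0],0],[[0,0,0],[24,0,0],0],[[0,0,0],[24,0,0],0]]' 70
python3 -m inch '[[[0,0,0],[8,0,0],0],[[0,0,0],[16,0,0],0],[[0,0,0],[16,0,0],0]]'
python3 - <<'E'
from h import *
from workcell import readout,camera
o=readout.get_obs(); print(o["clock"],o["position"],jawyaw(o)); plan((.529,.022,-.012),60,o)
d=camera("side");cv2.imwrite("pics/s6.png",cv2.resize(d["pixels"][180:300,310:450,::-1],None,fx=5,fy=4.8,interpolation=cv2.INTER_CUBIC))
E
```

```text
clock: 6.3
position: [0.5279, 0.0218, 0.0028]
ee_rot: [-0.355, 0.612, 0.355, 0.612]
ft_force: [-0.2, 0.1, 0.0]
grip_width: 1.0
clock: 6.68
position: [0.5273, 0.0217, -0.014]
ee_rot: [-0.354, 0.612, 0.355, 0.611]
ft_force: [-0.9, -0.3, 0.3]
grip_width: 1.003
6.675 [ 0.52729873  0.02170341 -0.01401671] 60.2156274132326
turn [ 0.2 -0.1 -0.1] shift [-2.  -1.3  1.1]
```

View pics/s6.png

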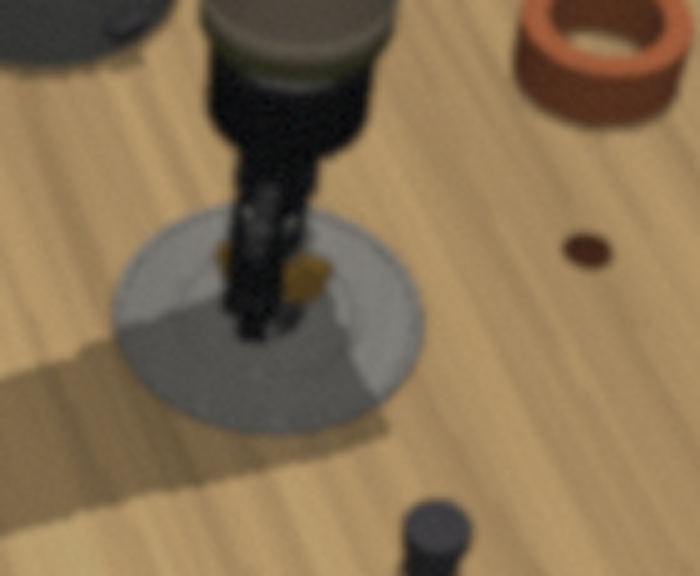

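The fingers straddle the bar. I centre and close.

```bash
python3 -m inch '[[[0,0,0],[0,-1.3,1.1],0.3],[[0,0,0],[0,-1.3,1.1],0.7],[[0,0,0],[0,-1.3,1.1],1],[[0,0,0],[0,-1.3,1.1],1],[[0,0,0],[0,-1.3,1.1],1],[[0,0,0],[0,-1.3,1.1],1]]' 70
python3 - <<'E'
from h import *
from workcell import readout,camera
o=readout.get_obs(); print(o["clock"],o["position"],jawyaw(o))
d=camera("wrist");cv2.imwrite("pics/w6.png",d["pixels"][:,:,::-1])
E
```

```text
clock: 7.48
position: [0.5293, 0.0219, -0.0133]
ee_rot: [-0.355, 0.612, 0.355, 0.611]
ft_force: [-1.8, -0.7, 4.7]
grip_width: 0.096
7.475 [ 0.52928387  0.02191237 -0.01330826] 60.21156214372328
```

View pics/w6.png

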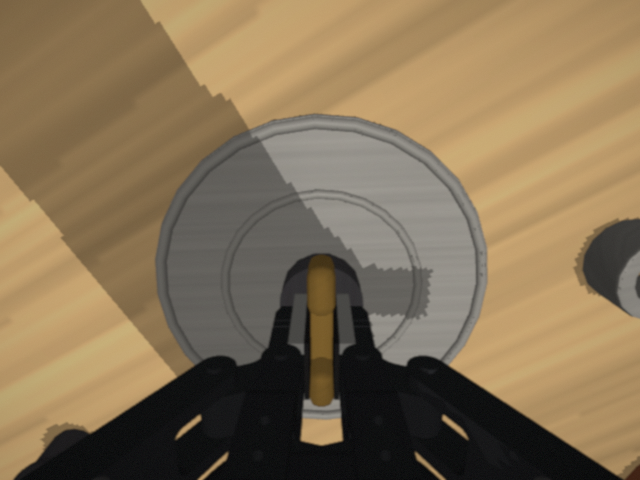

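Gripped (opening 0.096, bar between the pads). I lift.

```bash
python3 -m inch '[[[0,0,0],[-5,0,0],1],[[0,0,0],[-20,0,0],1],[[0,0,0],[-45,0,0],1],[[0,0,0],[-75,0,0],1],[[0,0,0],[-105,0,0],1],[[0,0,0],[-125,0,0],1],[[0,0,0],[-130,0,0],1],[[0,0,0],[-130,0,0],1],[[0,0,0],[-130,0,0],1]]'
python3 - <<'E'
from h import *
from workcell import readout,camera
o=readout.get_obs(); print(o["clock"],o["position"],jawyaw(o)); T=toolT(o)
d=camera("wrist");cv2.imwrite("pics/w7.png",d["pixels"][:,:,::-1])
d=camera("side");cv2.imwrite("pics/s7.png",d["pixels"][:,:,::-1])
plan((.4925,.299,.117),60,o);plan((.4925,.299,.117),45,o)
E
```

```text
clock: 8.65
position: [0.5288, 0.0218, 0.1158]
ee_rot: [-0.354, 0.613, 0.355, 0.611]
ft_force: [0.4, 0.6, -4.0]
grip_width: 0.094
8.65 [0.52876986 0.02183986 0.11576489] 60.21152270186528
turn [ 0.2 -0.1 -0.1] shift [ -1.3 169.2 222.5]
turn [15.2 -0.1 -0.1] shift [ -1.3 169.2 222.5]
```

View pics/w7.png

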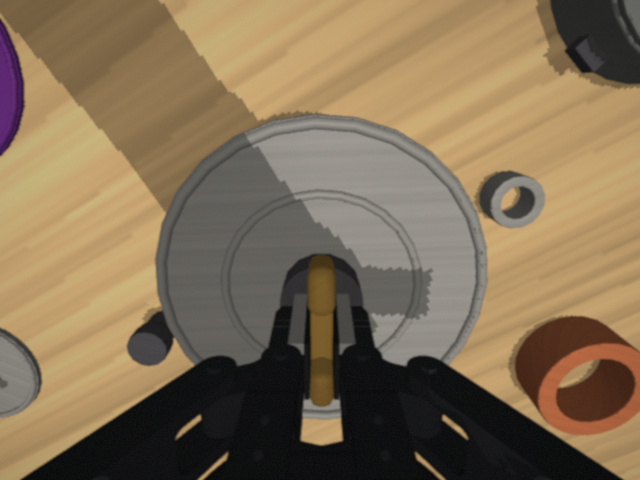

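View pics/s7.png

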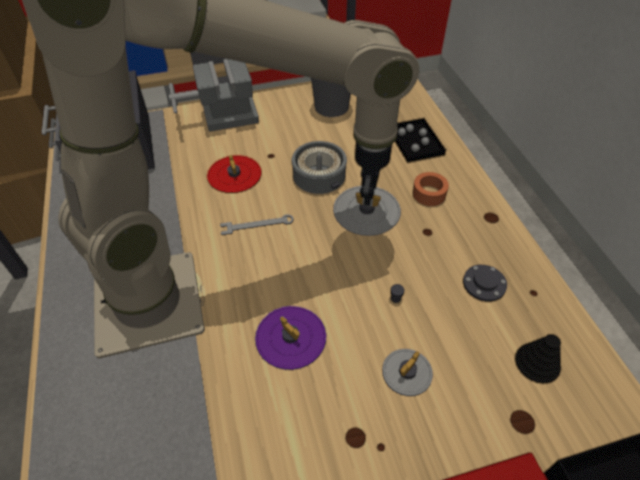

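The cover hangs level, at the same place in the wrist view as when it was grasped. I carry it over the housing, ease in and settle.

```bash
python3 -m inch '[[[0,0,0],[-2,12,16],1],[[0,0,0],[-2,34,45],1],[[0,0,0],[-2,59,78],1],[[0,0,0],[-2,85,112],1],[[0,0,0],[-2,110,145],1],[[0,0,0],[-2,134,176],1],[[0,0,0],[-2,153,202],1],[[0,0,0],[-2,165,217],1],[[0,0,0],[-2,169.2,222.5],1],[[0,0,0],[-2,169.2,222.5],1]]'
python3 -m inch '[[[0,0,0],[0,0,0],1],[[0,0,0],[0,0,0],1]]'
python3 - <<'E'
from h import *
from workcell import readout,camera
o=readout.get_obs(); print(o["clock"],o["position"],jawyaw(o),o["joint_pos"].round(2)); T=toolT(o)
plan((.4925,.299,.117),60,o)
d=camera("wrist");cv2.imwrite("pics/w8.png",d["pixels"][:,:,::-1])
d=camera("side");cv2.imwrite("pics/s8.png",cv2.resize(d["pixels"][80:230,230:420,::-1],None,fx=4,fy=4,interpolation=cv2.INTER_CUBIC))
d=camera("top");cv2.imwrite("pics/t8.png",cv2.resize(d["pixels"][140:290,120:300,::-1],None,fx=4,fy=4,interpolation=cv2.INTER_CUBIC))
E
```

```text
clock: 10.0
position: [0.4929, 0.2982, 0.1177]
ee_rot: [-0.354, 0.613, 0.355, 0.611]
ft_force: [-0.4, -0.8, -5.3]
grip_width: 0.099
clock: 10.25
position: [0.4933, 0.297, 0.1178]
ee_rot: [-0.354, 0.613, 0.354, 0.611]
ft_force: [-0.3, 0.2, -5.0]
grip_width: 0.096
10.25 [0.49331796 0.29703599 0.11775198] 60.079785860325885 [-0.83  0.28  0.25  1.7  -0.07  1.17  0.49]
turn [ 0.1 -0.1 -0.1] shift [0.8 1.7 1.3]
```

View pics/w8.png

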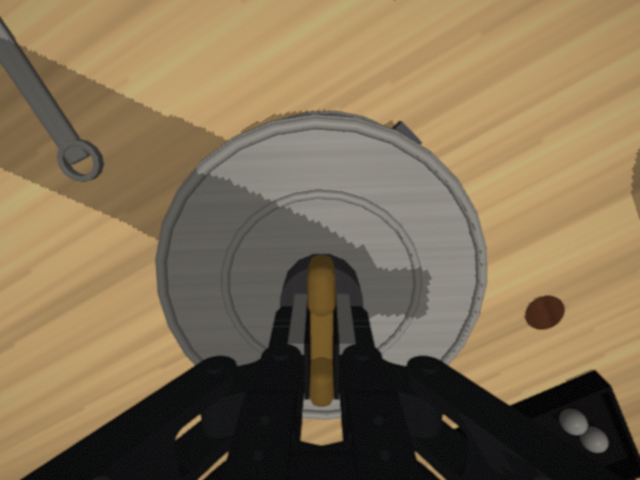

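View pics/s8.png

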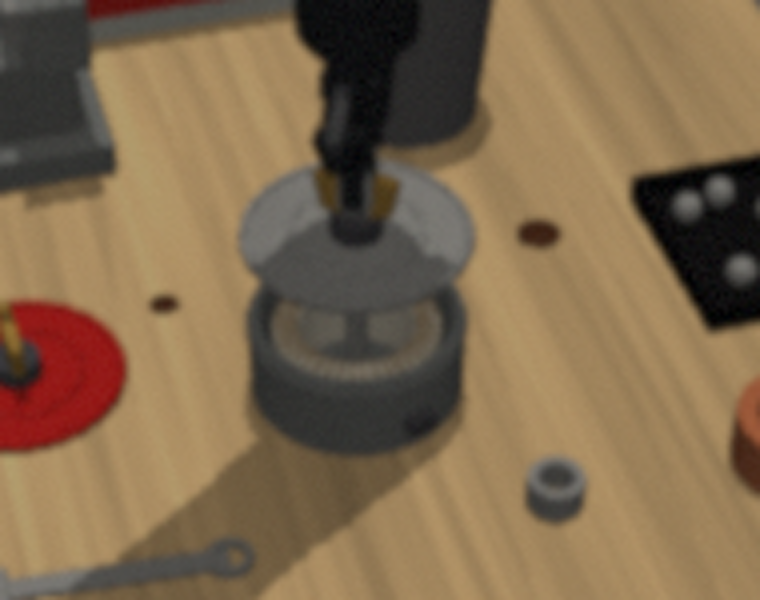

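View pics/t8.png

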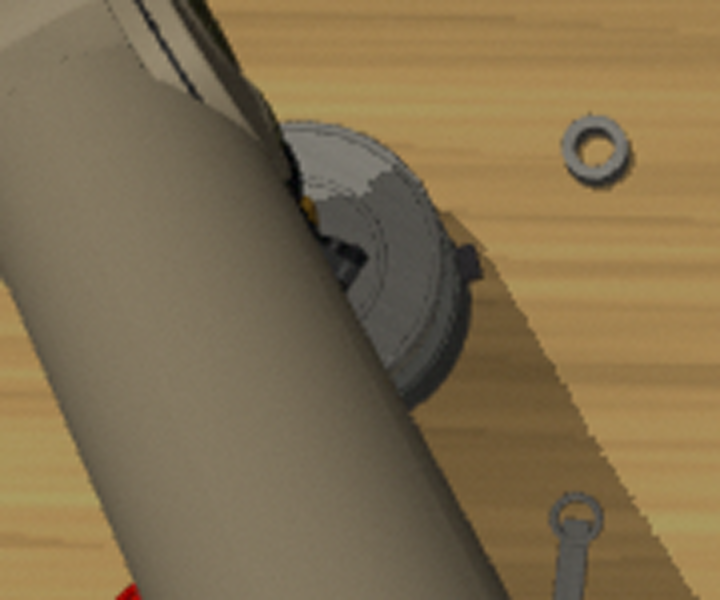

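The cover stands over the housing, about 2 mm off. I lower it to about 10 mm above the rim with that correction.

```bash
python3 -m inch '[[[0,0,0],[0,1.7,1.3],1],[[0,0,0],[10,1.7,1.3],1],[[0,0,0],[25,1.7,1.3],1],[[0,0,0],[40,1.7,1.3],1],[[0,0,0],[52,1.7,1.3],1],[[0,0,0],[55,1.7,1.3],1],[[0,0,0],[55,1.7,1.3],1]]'
python3 - <<'E'
from h import *
from workcell import readout,camera
o=readout.get_obs(); print(o["clock"],o["position"],jawyaw(o),o["joint_pos"].round(2)); T=toolT(o)
plan((.4925,.299,.0517),60,o)
d=camera("side");cv2.imwrite("pics/s9.png",cv2.resize(d["pixels"][80:230,230:420,::-1],None,fx=4,fy=4,interpolation=cv2.INTER_CUBIC))
E
```

```text
clock: 11.28
position: [0.4921, 0.2997, 0.0627]
ee_rot: [-0.354, 0.613, 0.354, 0.611]
ft_force: [0.4, -1.0, -4.0]
grip_width: 0.096
11.275 [0.49213795 0.29967712 0.06269885] 60.13075795138085 [-0.83  0.34  0.24  1.75 -0.09  1.07  0.49]
turn [ 0.1 -0.1 -0.1] shift [11.  -0.7 -0.4]
```

View pics/s9.png

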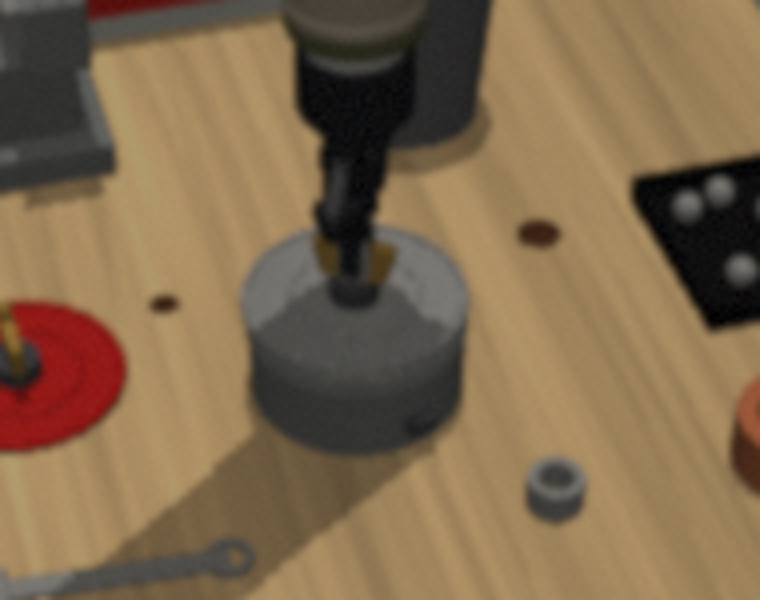

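Still centred, with free air force. I go down gently to contact.

```bash
python3 -m inch '[[[0,0,0],[4,-0.5,-0.3],1],[[0,0,0],[7,-0.5,-0.3],1],[[0,0,0],[9,-0.5,-0.3],1],[[0,0,0],[9,-0.5,-0.3],1]]'; python3 -m inch '[[[0,0,0],[1,0,0],1],[[0,0,0],[2,0,0],1],[[0,0,0],[2,0,0],1]]'
```

```text
clock: 11.82
position: [0.4925, 0.2993, 0.0539]
ee_rot: [-0.354, 0.613, 0.354, 0.611]
ft_force: [-0.2, -0.2, -4.0]
grip_width: 0.096
clock: 12.2
position: [0.4925, 0.2993, 0.0519]
ee_rot: [-0.354, 0.613, 0.354, 0.611]
ft_force: [-0.2, 0.6, -3.9]
grip_width: 0.099
```

```bash
python3 -m inch '[[[0,0,0],[0.5,0,0],1],[[0,0,0],[1,0,0],1],[[0,0,0],[1,0,0],1]]'
python3 -m inch '[[[0,0,0],[0.5,0,0],1],[[0,0,0],[1,0,0],1],[[0,0,0],[1,0,0],1]]'
```

```text
clock: 12.58
position: [0.4926, 0.2993, 0.0517]
ee_rot: [-0.354, 0.613, 0.354, 0.611]
ft_force: [-4.2, -2.7, 5.6]
grip_width: 0.096
clock: 12.95
position: [0.4926, 0.2993, 0.0517]
ee_rot: [-0.354, 0.613, 0.355, 0.611]
ft_force: [-6.2, -3.8, 11.0]
grip_width: 0.102
```

Contact at z = 0.0517, exactly the seat height, with about 11 N down. Positive turn about tool x (which points down) is clockwise from above. I turn the nut.

```bash
python3 -m inch '[[[4,0,0],[0,0,0],1],[[12,0,0],[0,0,0],1],[[20,0,0],[0,0,0],1],[[28,0,0],[0,0,0],1],[[36,0,0],[0,0,0],1],[[44,0,0],[0,0,0],1],[[52,0,0],[0,0,0],1],[[60,0,0],[0,0,0],1],[[68,0,0],[0,0,0],1],[[75,0,0],[0,0,0],1]]'
python3 - <<'E'
from h import *
from workcell import readout,camera
o=readout.get_obs(); print(o["clock"],o["position"],jawyaw(o),o["torque"],o["joint_pos"].round(2)); plan((.4926,.2993,.0517),-22,o)
E
```

```text
clock: 14.2
position: [0.4921, 0.2992, 0.0518]
ee_rot: [0.093, 0.702, -0.093, 0.7]
ft_force: [-5.5, -3.4, 3.6]
grip_width: 0.097
14.2 [0.4921229  0.29918267 0.05175687] -15.110350733119322 [-0.58537369  1.04388893  0.08346685] [-1.01  0.37  0.46  1.77 -0.19  1.05 -0.74]
turn [ 6.9 -0.2  0.1] shift [0.1 0.2 0.4]
```

```bash
python3 -m inch '[[[3,0,0],[0,0.2,0.4],1],[[6,0,0],[0,0.2,0.4],1],[[7,0,0],[0,0.2,0.4],1],[[7,0,0],[0,0.2,0.4],1],[[7,0,0],[0,0.2,0.4],1]]'
python3 - <<'E'
from h import *
from workcell import readout,camera
o=readout.get_obs(); print(o["clock"],o["position"],jawyaw(o),o["torque"],o["joint_pos"].round(2))
d=camera("wrist");cv2.imwrite("pics/w10.png",d["pixels"][:,:,::-1])
d=camera("side");cv2.imwrite("pics/s10.png",cv2.resize(d["pixels"][80:230,230:420,::-1],None,fx=4,fy=4,interpolation=cv2.INTER_CUBIC))
E
```

```text
clock: 14.82
position: [0.4927, 0.2996, 0.0518]
ee_rot: [0.135, 0.695, -0.136, 0.693]
ft_force: [-1.0, 1.2, -0.8]
grip_width: 0.093
14.825 [0.49268459 0.29957259 0.05179411] -22.05837990052098 [0.17128205 0.0767643  0.02250232] [-1.02  0.37  0.48  1.77 -0.2   1.05 -0.85]
```

View pics/w10.png

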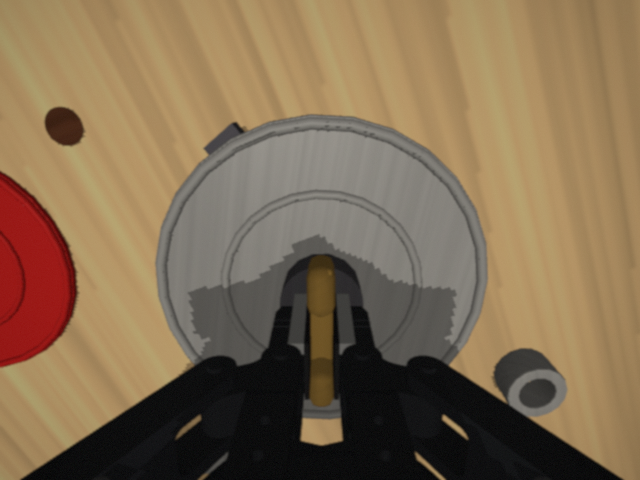

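View pics/s10.png

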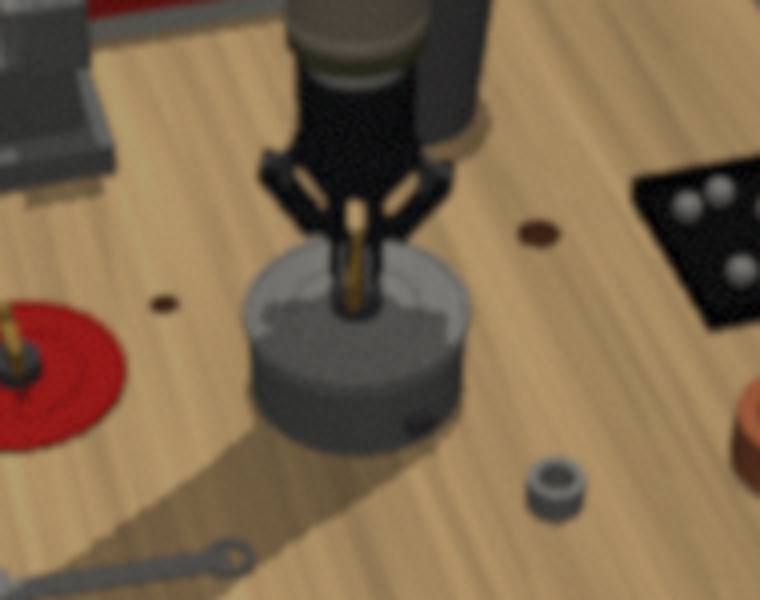

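The bar has turned, and the cover's brushed grain went from horizontal in w8 to nearly vertical in w10, so the cover stayed still and the nut turned. I put a number on that before letting go.

```bash
python3 - <<'E'
from h import *
from workcell import camera
d=camera("wrist");K=d["intrinsics"];Tc=np.linalg.inv(d["T_tool_cam"])
# plane of cover top in tool: x = const (cover top 5mm above underside; underside at tool x=-13.3mm)
X=-.0133-.005
def rect(img):
    pts=np.array([[X,y,z] for y,z in((-.08,-.08),(.08,-.08),(.08,.08),(-.08,.08))])
    c=pts@Tc[:3,:3].T+Tc[:3,3];uv=(c@K.T);uv=uv[:,:2]/uv[:,2:]
    H=cv2.getPerspectiveTransform(uv.astype(np.float32),np.float32([[0,0],[480,0],[480,480],[0,480]])) # cols=y, rows=z
    return cv2.warpPerspective(img,H,(480,480))
for f in ("w8","w10"):
    g=cv2.cvtColor(rect(cv2.imread(f"pics/{f}.png")),cv2.COLOR_BGR2GRAY).astype(float)
    g=g-cv2.GaussianBlur(g,(0,0),6);gx=cv2.Sobel(g,cv2.CV_64F,1,0);gy=cv2.Sobel(g,cv2.CV_64F,0,1)
    v,u=np.mgrid[:480,:480];m=(np.hypot(u-240,v-240)<205)&(u>260)&(np.hypot(u-240,v-240)>155)&(np.hypot(gx,gy)<40)
    h=[]
    a=np.degrees(np.arctan2(gy,gx))%180
    hist=np.histogram(a[m],bins=36,range=(0,180),weights=(gx**2+gy**2)[m])[0];print(f,(hist/hist.sum()*100).round(0).astype(int))
    J=np.array([(gx*gx)[m].sum(),(gy*gy)[m].sum(),(gx*gy)[m].sum()]);print("grad dir",0.5*np.degrees(np.arctan2(2*J[2],J[0]-J[1])))
E
```

```text
w8 [7 6 6 6 6 5 4 3 3 2 2 1 2 1 2 1 1 1 1 1 1 1 1 1 1 2 2 2 2 2 3 3 4 4 6 7]
grad dir 5.997610377892077
w10 [1 1 1 1 1 1 1 1 1 2 1 2 2 3 3 4 5 7 8 7 7 7 6 6 5 4 3 2 2 2 1 1 1 1 1 1]
grad dir -78.92287823731462
```

The grain turned about 85° relative to the tool (the tool turned 82°), so the cover stood still and the nut is at its stop. I release and rise.

```bash
python3 -m inch '[[[0,0,0],[0,0,0],0.8],[[0,0,0],[0,0,0],0.5],[[0,0,0],[0,0,0],0],[[0,0,0],[0,0,0],0],[[0,0,0],[-15,0,0],0],[[0,0,0],[-45,0,0],0],[[0,0,0],[-90,0,0],0],[[0,0,0],[-130,0,0],0],[[0,0,0],[-130,0,0],0],[[0,0,0],[-130,0,0],0]]'
python3 - <<'E'
from h import *
from workcell import readout,camera
o=readout.get_obs(); T=toolT(o); d=camera("wrist");cv2.imwrite("pics/w11.png",d["pixels"][:,:,::-1])
W=cloud(d,T@d["T_tool_cam"]);px=d["pixels"].astype(int)
w=W.reshape(-1,3);p=px.reshape(-1,3);near=np.hypot(w[:,0]-.4925,w[:,1]-.299)<.1
b=near&(p[:,0]-p[:,2]>50)&(w[:,2]>.085)&(w[:,2]<.13);q=w[b];print(len(q),np.median(q,0),cv2.minAreaRect(q[:,:2].astype(np.float32)))
s=near&(w[:,2]>.062)&(w[:,2]<.076);q=w[s];print(cv2.minEnclosingCircle(q[:,:2].astype(np.float32)),np.median(q[:,2]))
A=np.c_[q[:,:2],np.ones(len(q))];print("plane",np.linalg.lstsq(A,q[:,2],rcond=None)[0])
d=camera("top");cv2.imwrite("pics/t11.png",d["pixels"][:,:,::-1])
E
```

```text
clock: 16.23
position: [0.4929, 0.2996, 0.182]
ee_rot: [0.135, 0.695, -0.136, 0.693]
ft_force: [-0.2, -0.5, -0.8]
grip_width: 0.999
890 [0.49514306 0.30237565 0.11462372] ((0.49441853165626526, 0.3006012439727783), (0.056209005415439606, 0.008423740975558758), 67.78076934814453)
((0.4944813549518585, 0.30014193058013916), 0.07780714333057404) 0.07033175882078785
plane [-0.00022442  0.00052008  0.07045368]
```

View pics/w11.png

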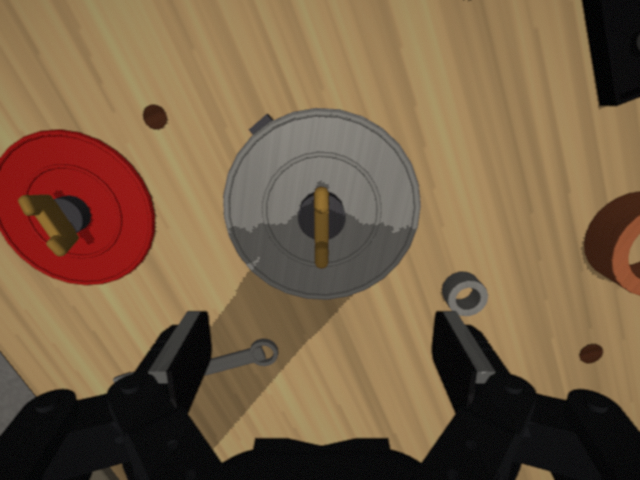

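View pics/t11.png

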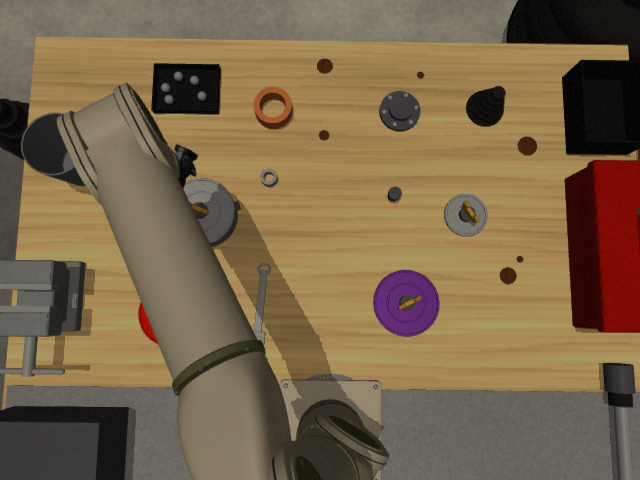

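The cover lies flat with its top at z = 0.070, the bar at (321,185)-(321,265) in the wrist view and the hand clear. The small cover is still at (466,215) in the top view. I hand in.

```bash
python3 -c "
from workcell import manip,readout
print(readout.get_obs()['joint_velocities'].round(4));print(manip.hand_in())"
```

```text
[ 0.0016  0.0069 -0.0022  0.0013 -0.0014 -0.002  -0.0005]
the job is handed in; nothing more can be done
None
```

The large cover is on the housing with its wing nut turned to the stop, the gripper is clear, and I handed the job in at about 16 s. No verdict was reported.

- **Grasp:** two closing attempts missed before the third held. On the first, the tool was also about 8 mm off to the side. On both, the fingertips were too high: wrist depth and the side view put them about 45 mm behind the reported TCP, which disagrees with the tool description. The cover was not disturbed, and going 40 mm lower gave a firm grip.
- **Seating:** I lowered the cover until it touched the rim. Contact came at the expected height, with about 11 N at most.
- **Nut:** I turned it 82° clockwise. The cover's brushed grain shifted about 85° against the gripper, so the cover stayed still and the nut alone turned. I did not feel a clear torque rise at the stop, so "snug" rests on that angle.
- **Last checks:** the cover top is at z ≈ 0.070 (its underside ≈ 0.065) and level to within 0.001 rad. It is about 2 mm from the measured housing centre, and the hand has risen clear of it. The small cover is at the same place in the top view as at the start.

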